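Level the ball roll-test plate

ROBOT

A 6-joint arm with a two-finger parallel gripper is mounted at the origin on the work surface. World frame = base frame: x ahead of the robot, y to its left, z up, the work surface at z = 0. Lengths are in m, angles in rad, forces in N, time in s.
With the tool pointing down it reaches from about 0.375 to 0.9 m from the base axis. Payload 3.1 kg.
Tool frame: the origin (TCP) lies midway between the tips of the shut fingers; the grasp point (between the pads) lies 19 mm behind it; z points along the fingers, x is the direction in which the jaws open and shut, and the axes are right-handed (so a half turn about z gives the same grasp; the last joint's range is limited). The gripper opens to 85 mm and grips with 20 to 120 N. Pads are 22 mm wide; open, the fingers measure 114 mm over their backs; the gripper's body (76 mm by 85 mm) begins 54 mm behind the grasp point. The pads swing forward as they close: fully open they stand 13 mm farther back than shut.
Start: joints at [1.044, 0.527, 1.433, -0, 1.181, -0.178], TCP at [0.213, 0.588, 0.195] pointing down, gripper open.
Joint ranges: [-3.08, 3.08], [-0.75, 2.2], [0.22, 2.44], [-1.43, 4.57], [0, 2.65], [-2.85, 2.85]. Speed limits (rad/s): [2.79, 2.79, 3.14, 3.14, 3.14, 3.14].

INTERFACE

Orientations are given as a unit quaternion [x, y, z, w].
In Python, from station import * gives the robot as it stands.
- The arm moves only by the tool servo_tool, never from a script. Its argument "targets" is a list of rows, each a list of 6 numbers: the shift along the tool's x, y, z in mm, then the turn, a rotation vector about the tool's x, y, z in degrees. A call has 1 to 10 rows; each row is the pose to reach, as a shift and turn from the pose commanded when the call began, along the tool's axes at that moment; what a row does not reach only later rows make up. A row lasts 1/8 s, in which the tool goes at most 62.5 mm and 10.7 degrees, less where a joint would pass 70% of its speed; a pose out of reach is approached as far as the arm can. A call with a gripper value outside its range is refused whole. "gripper" is the finger opening in mm, from 0 to 85.4, set as the call begins (left out, the last holds). The fingers move at their own pace and stop on an object; "newtons" is the grip in N (left out, the last holds). Time passes only in rows, so rows that repeat a pose let the fingers close. It gives the time, the measured TCP pose, the force and the opening at its end, in the units of the state.
- sense(): the state, without advancing time (a new reading comes with each control period).
- snapshot(name): name is "scene" or "top" or "wrist"; returns a dict with "color" (384x512x3 uint8, red, green, blue), "vfov" (degrees; the focal length in pixels is half the picture's height over the tangent of half this angle, whatever the lens; pixels are square), "cx", "cy" (the principal point, pixels), "D" ([k1, k2, p1, p2, k3] as OpenCV has them; the pictures are not rectified), "R" (3x3) and "t" (3): a world point X has camera coordinates R X + t. Camera axes: x right, y down, z forward; pixel columns grow to the right and rows downward; lengths in m; the calibration is good to about 2 mm. A picture is of the moment at which its call begins. There is no depth.
- sign_off(): hands the job in, once; it reports no verdict.
The state is a dict: "t": time; "q": joint angles; "qd": joint speeds; "tau": joint torques, N m; "tcp_pos": TCP position; "tool_rot": TCP orientation; "force": force on the tool from outside, world axes, zero at the start; "ft_torque": the same for the moment, N m; "finger_gap": opening from 0.0 (shut) to 1.0 (fully open).
Only numpy, scipy, OpenCV 4.12 (cv2) and the standard library are available. Lean on these libraries where they do the work, as an engineer would, in place of code of your own. Each camera call takes 0.05 s, during which the arm holds its last target. There are 200 camera calls.

TASK

The plate we roll balls on to test them is out of level: lift the carton of balls off it and lay it down (not dropped) on the table, then stand the spirit level lengthwise on the plate between the ramp and the levelling screw and let go of it. Only then turn the screw by its black head until the bubble sits in the middle between the two marks. Finish by pressing the spirit level firmly down onto the plate, bubble still centred, and end the job there, still pressing it down; leave the bat, drink bottle and scoreboard undisturbed.

Things in the scene. Friction and masses are not known exactly. Their poses are not given: they have to be found in the camera images.
- run_mid (a point): Middle of the free top face of the dark test plate (360 along its y axis, 160 along x, 14 thick; top about 50 mm above the table). From here the plate runs 140 mm to -y, where an ear holds the levelling screw (axis 165 mm away); to +y a 48 wide, 26 high aluminium ramp begins at 124 mm. The plate tips only about the line of its two locked feet, under +y 190 mm away. z is up.
- screw_head (a point): Centre of the screw's round black knurled head: diameter 40, height 26, centre 83 mm above the table (it keeps this height); the ear below reaches 53 mm at most. Vertical axis; takes about 0.1 N m, stays as left. Clockwise from above raises the plate's screw end by 12 mm a turn. It starts low: 0.8 to 2 rad clockwise are needed, no end stop within 1 rad beyond.
- level_mid (a point): Centre, half-way up, of the yellow spirit level: 200 long (x), 24 wide (y), 45 tall (z, up), 0.3 kg, standing on the table left of the plate. The vial window (50 mm long) is in the middle of its top; the top is flat and solid all along, window included. Grip it across its width. Either end may point to the ramp. Pressed at or evenly about its middle it stays true.
- bubble (a joint): Place of the pale 13 mm bubble in the green vial: m along the level's x axis from the middle; 0 is centred, stops at +-0.0145, marks 8.5 mm either side of the middle. It goes to the higher end, 1.1 mm per mrad of tilt: on the plate about 5.9 mm per rad of the screw. Settles in about 2 s. Centred means within 2 mm.
- carton_mid (a point): Centre of the closed carton of three balls lying on the plate: 128 long (x), 45 wide (y), 45 tall (z), white with a red band and orange discs on top, about 50 g. Any clear place on the table will do: right of the plate, y -0.42 to -0.32 and x 0.40 to 0.50 is free. Laid down the same way up its centre is 22.5 mm above the table.
- plate: The test plate itself (origin on the table half-way between the two locked feet, axes those of run_mid).
- level: The spirit level, origin under its middle.
- carton: The carton, origin under its middle.
- bat: Table tennis bat lying flat, red side up, 250 mm long, 25 mm high; origin under the blade's centre. Leave alone.
- drink: Clear drink bottle, 66 mm in diameter, 200 mm tall, standing beyond the plate to the left. Leave alone.
- scoreboard: Flip scoreboard in its tray, 340 x 170 mm, 155 mm high, beyond the plate. Leave alone.
Not all that is in view belongs to the job. What is meant by the level is not turquoise, and is the smaller of those in its own colour.

How it is judged:
On the way, in this order (a step that is already met when the one before it is completed fails the run):
1. the carton is off the plate, laid on the table and let go (contact force between carton and plate below 0.01 N and height (world z) of carton_mid below 0.03 m and contact force between carton and the fingers below 0.05 N and linear speed of carton below 0.02 m/s), for 0.2 s.
2. the spirit level stands lengthwise on the plate and is let go (contact force between level and plate above 1 N and z of level_mid in the frame of run_mid above 0.018 m and contact force between level and the fingers below 0.05 N and angle between the x axis of level and the y axis of run_mid, either way round below 0.2 rad and angle between level's own z axis and vertical below 0.1 rad), for 0.2 s.
3. the screw is turned until the bubble is centred (value of joint bubble between -0.002 and 0.002 m and angle between run_mid's own z axis and vertical below 0.0025 rad and contact force between level and plate above 1 N), for 0.4 s.
At the end, for the whole second after the job is handed in: Still pressing: level and plate bear on each other with over 7 N (the level weighs 3 N), bubble within 2 mm of centre, plate within 2.5 mrad of level, level upright and lengthwise (0.2 rad) on the plate's free part. Carton let go, at rest on the table, off the plate (all of step 1 and value of joint bubble between -0.002 and 0.002 m and angle between run_mid's own z axis and vertical below 0.0025 rad and contact force between level and plate above 7 N and (contact force between level and the fingers above 3 N or contact force between level and the arm above 3 N) and z of level_mid in the frame of run_mid above 0.018 m and contact force between level and carton below 0.01 N and angle between the x axis of level and the y axis of run_mid, either way round below 0.2 rad and angle between level's own z axis and vertical below 0.05 rad and x of level_mid in the frame of run_mid between -0.06 and 0.06 m and y of level_mid in the frame of run_mid between -0.05 and 0.035 m); the arm keeps its last pose, push and grip.
It fails at once if a bystander (bat, drink bottle, scoreboard) is shifted by more than 25 mm (distance of any of bat, drink, scoreboard from where it was at the start of the episode above 0.025 m).
It fails at once if the carton is dropped from a height or thrown (linear speed of carton above 1.2 m/s).
It fails at once if the spirit level is dropped from a height or knocked over (linear speed of level above 1.2 m/s or angle between level's own z axis and vertical above 0.8 rad).
It also fails if it takes over 72 s, if anything falls off the work surface, if the arm or the gripper's body presses on something with over 40 N, if the wrist force passes 120 N, or if a joint passes its speed limit or range.

## Working session

There is one attempt and no reset: what is moved stays moved. The work goes in short steps, Python scripts to look and compute and a tool call to move; the robot and the scene stay as the last step left them, time stands still between calls to the robot, and variables do not carry over. Pictures are saved under pics/ and viewed, about 8 in all and at most 12, crops included, and the job is handed in when it is done.

Besides the shell and the picture viewer there is one more tool, called as name([rows], argument=value, ...), one row to a line, values as JSON. servo_tool: Moves the arm, as the interface text tells. Its arguments: {"type":"object","properties":{"targets":{"type":"array","items":{"type":"array","items":{"type":"number"}}},"gripper":{"type":"number"},"newtons":{"type":"number"}},"required":["targets"]}

```bash
mkdir -p pics; ls; cat > h.py <<'E'
from station import *
import numpy as np, cv2
from scipy.spatial.transform import Rotation as Ro
def K(s):
    f=s["color"].shape[0]/2/np.tan(np.radians(s["vfov"])/2)
    return np.array([[f,0,s["cx"]],[0,f,s["cy"]],[0,0,1]])
def ray(s,px,z):
    """pixels -> world points on the plane of height z"""
    p=cv2.undistortPoints(np.array(px,float).reshape(-1,1,2),K(s),np.array(s["D"],float)).reshape(-1,2)
    R=np.array(s["R"]);t=np.array(s["t"]);c=-R.T@t
    d=np.c_[p,np.ones(len(p))]@R
    return c+d*((z-c[2])/d[:,2])[:,None]
def proj(s,X):
    return cv2.projectPoints(np.array(X,float).reshape(-1,1,3),cv2.Rodrigues(np.array(s["R"],float))[0],np.array(s["t"],float),K(s),np.array(s["D"],float))[0].reshape(-1,2)
def save(s,n,box=None,k=1):
    im=s["color"][:,:,::-1]
    if box: im=im[box[1]:box[3],box[0]:box[2]]
    cv2.imwrite("pics/"+n,cv2.resize(im,None,fx=k,fy=k,interpolation=cv2.INTER_CUBIC))
def load(n): return np.load("pics/"+n,allow_pickle=True).item()
def tool(d):
    """world shift (m) -> tool shift mm"""
    return np.round(Ro.from_quat(sense()["tool_rot"]).inv().apply(d)*1000,1)
E
python3 - <<'E'
from h import *
a=snapshot("top");b=snapshot("scene");np.save("pics/top0.npy",a);np.save("pics/scene0.npy",b)
save(a,"top0.png",k=1.5);save(b,"scene0.png",k=1.5)
st=sense();print(st["tcp_pos"],st["tool_rot"],st["t"],st["finger_gap"])
print(Ro.from_quat(st["tool_rot"]).as_matrix().round(3))
E
```

```text
pics
[0.21262841 0.58694352 0.19359862] [ 8.18797646e-01  5.74081350e-01 -9.13092609e-04  4.28531909e-04] 0.1 0.9998109117198649
[[ 0.341  0.94  -0.001]
 [ 0.94  -0.341 -0.002]
 [-0.002 -0.    -1.   ]]
```

View pics/top0.png

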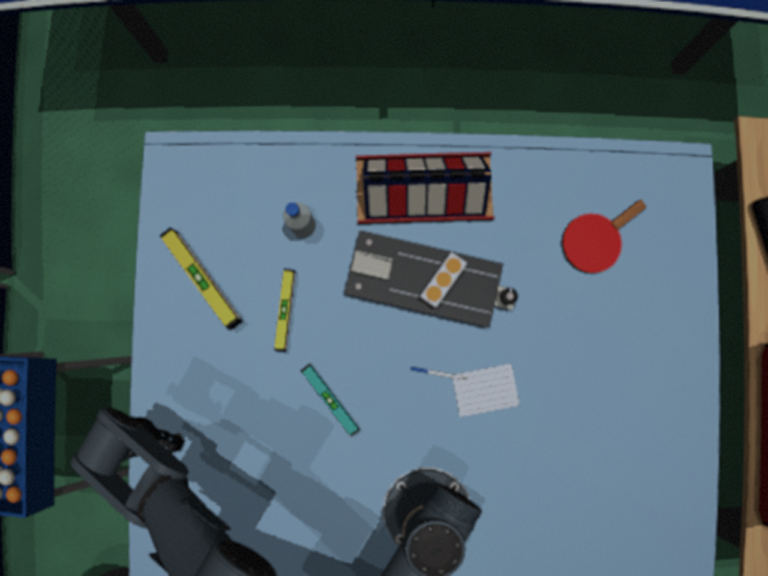

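View pics/scene0.png

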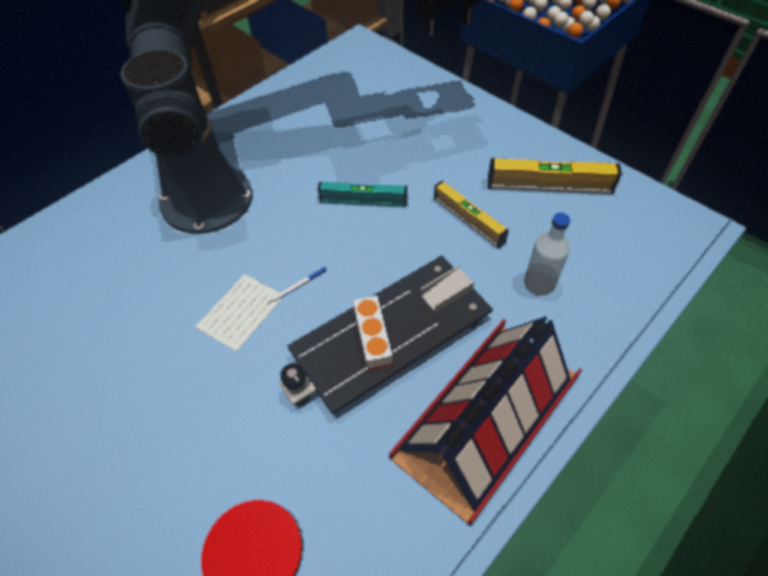

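The top view (1.5x pixels) shows three possible levels: a large yellow one at (200,278), a small yellow one at (285,310) and a turquoise one at (330,400). By the description I choose the small yellow one. The carton is at (443,279), the screw at (508,296) and the ramp at (372,264). Next I'll measure these and check the choice in one crop.

```bash
python3 - <<'E'
from h import *
a=load("top0.npy");b=load("scene0.npy")
def rects(s,mask,z,n=3,amin=60):
    cs,_=cv2.findContours(mask.astype(np.uint8),cv2.RETR_EXTERNAL,cv2.CHAIN_APPROX_NONE)
    for c in sorted(cs,key=cv2.contourArea)[::-1][:n]:
        if cv2.contourArea(c)<amin: continue
        w=ray(s,c.reshape(-1,2),z)[:,:2]
        r=cv2.minAreaRect((w*1000).astype(np.float32)); bx=cv2.boxPoints(r); e=[bx[1]-bx[0],bx[2]-bx[1]]; l=max(e,key=np.linalg.norm)
        print("  px",c.reshape(-1,2).mean(0).round(),"ctr mm",np.round(r[0],1),"size",np.round(r[1],1),"long-dir deg",round(np.degrees(np.arctan2(l[1],l[0]))%180,1))
for nm,s in(("top",a),("scene",b)):
    h=cv2.cvtColor(s["color"],cv2.COLOR_RGB2HSV);H,S,V=[h[:,:,i].astype(int) for i in range(3)]
    print(nm,"cam",(-np.array(s["R"]).T@s["t"]).round(3))
    print(" yellow z45");rects(s,(H>20)&(H<36)&(S>130)&(V>90),.045,2)
    print(" orange discs z~.09 (carton top)");rects(s,(H>7)&(H<20)&(S>140)&(V>120),.093,12,20)
    print(" dark plate z.05");rects(s,(V<80)&(S<90)&(np.indices(V.shape)[0]>130)&(np.indices(V.shape)[0]<290)&(np.indices(V.shape)[1]>180),.048,2)
    print(" black head");
save(a,"crop1.png",(170,140,360,230),4)
c=a["color"]; print(proj(a,[[.5,-.1,.1]]))
E
```

```text
top cam [0.386 0.091 1.699]
 yellow z45
  px [133. 185.] ctr mm [563.7 569.8] size [275.7  33.7] long-dir deg 38.6
  px [189. 207.] ctr mm [485.9 354.9] size [ 20.9 187.8] long-dir deg 174.8
 orange discs z~.09 (carton top)
  px [  6. 251.] ctr mm [ 300.  1038.3] size [26. 30.] long-dir deg 92.7
  px [  5. 304.] ctr mm [ 102.7 1038.3] size [26.2 30.7] long-dir deg 94.4
  px [  8. 278.] ctr mm [ 204.3 1024.8] size [26.  26.1] long-dir deg 93.4
  px [289. 195.] ctr mm [528.   -1.4] size [24.7 24.6] long-dir deg 0.8
  px [  8. 330.] ctr mm [   9.7 1025.8] size [26.4 30.2] long-dir deg 95.2
  px [302. 177.] ctr mm [596.1 -46.5] size [24.9 24.8] long-dir deg 1.1
  px [418. 142.] ctr mm [ 730.5 -474.9] size [13.5 85.4] long-dir deg 127.5
  px [296. 186.] ctr mm [562.  -25.6] size [21.2 24.7] long-dir deg 91.1
 dark plate z.05
  px [274. 186.] ctr mm [565.9  20.3] size [355.5 159.9] long-dir deg 78.0
  px [324. 196.] ctr mm [ 539.4 -121.9] size [171.1  82.3] long-dir deg 78.3
 black head
scene cam [ 0.953 -0.379  0.971]
 yellow z45
  px [370. 112.] ctr mm [554.3 581.7] size [279.5  41.3] long-dir deg 38.7
  px [313. 139.] ctr mm [485.9 352. ] size [ 26.8 188.8] long-dir deg 175.3
 orange discs z~.09 (carton top)
  px [251. 231.] ctr mm [593.5 -46.8] size [31.5 29.7] long-dir deg 42.5
  px [248. 218.] ctr mm [560.3 -25.7] size [29.6 27.9] long-dir deg 42.5
  px [244. 205.] ctr mm [526.7  -2.8] size [30.2 26. ] long-dir deg 42.5
  px [384.  18.] ctr mm [ 310.8 1018.7] size [31.6 45.8] long-dir deg 122.5
  px [385.   6.] ctr mm [ 270.7 1097.8] size [23.7 43.8] long-dir deg 96.7
  px [344.   1.] ctr mm [ 120.  1012.9] size [31.  23.4] long-dir deg 41.6
 dark plate z.05
  px [250. 227.] ctr mm [570.8  -6. ] size [399.7 168.6] long-dir deg 78.1
  px [322. 258.] ctr mm [777.1  51.1] size [332.2  62.1] long-dir deg 84.9
 black head
[[316.64882724 203.80512575]]
```

View pics/crop1.png

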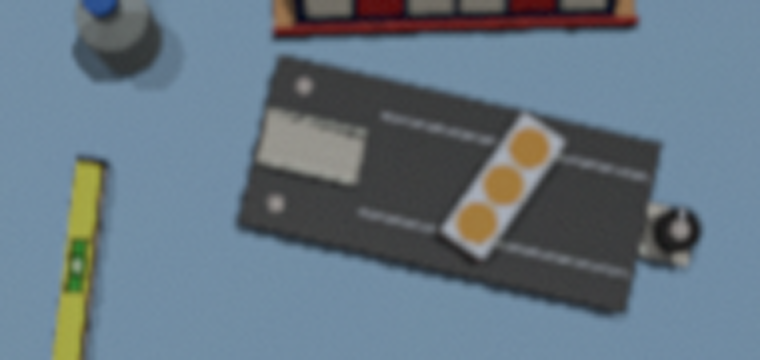

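The crop confirms the small yellow level: plain yellow with a green window, about 190 mm of yellow between its black end caps. The carton is at crop (505,185) and the screw at (680,230). I'll go to the carton first.

```bash
cat >> h.py <<'E'
def go(x,y,z,ang):
    """row (tool shift mm, rotvec deg) to TCP x,y,z with tool x at ang deg, pointing down"""
    st=sense();R=Ro.from_quat(st["tool_rot"]);a=np.radians(ang)
    T=Ro.from_matrix(np.array([[np.cos(a),np.sin(a),0],[np.sin(a),-np.cos(a),0],[0,0,-1]]))
    print("t",round(st["t"],2),"tcp",np.round(st["tcp_pos"],4),"F",np.round(st["force"],1),"gap",round(st["finger_gap"],3),"q6",round(st["q"][5],2))
    return (R.inv().apply(np.array([x,y,z])-st["tcp_pos"])*1000).round(1).tolist()+(R.inv()*T).as_rotvec(degrees=True).round(1).tolist()
E
python3 - <<'E'
from h import *
print(go(.561,-.0255,.16,56.5))
a=load("top0.npy");print("screw",ray(a,[[339.7,197.5]],.096))
E
```

```text
t 0.1 tcp [0.2126 0.5869 0.1936] F [-1.5 -0.3 -0. ] gap 1.0 q6 -0.18
[-457.0, 536.3, 34.3, -0.0, 0.1, 13.6]
screw [[ 0.52392635 -0.18193611  0.096     ]]
```

servo_tool([
  [-457, 536, 34, 0, 0, 13.6],
  [-457, 536, 34, 0, 0, 13.6],
  [-457, 536, 34, 0, 0, 13.6],
  [-457, 536, 34, 0, 0, 13.6],
  [-457, 536, 34, 0, 0, 13.6],
  [-457, 536, 34, 0, 0, 13.6],
  [-457, 536, 34, 0, 0, 13.6],
  [-457, 536, 34, 0, 0, 13.6],
  [-457, 536, 34, 0, 0, 13.6],
  [-457, 536, 34, 0, 0, 13.6],
], gripper=80, newtons=20)

```text
t: 1.35
tcp_pos: [0.5221, 0.043, 0.1641]
tool_rot: [0.881, 0.473, -0.0, -0.0]
force: [1.1, 0.9, 0.3]
finger_gap: 0.934
```

```bash
python3 -c "
from h import *
print(go(.561,-.0255,.16,56.5))"
```

```text
t 1.35 tcp [0.5221 0.043  0.1641] F [1.1 0.9 0.3] gap 0.934 q6 -1.12
[-35.6, 70.2, 4.0, -0.0, -0.0, -0.1]
```

servo_tool([
  [-36, 70, 4, 0, 0, 0],
  [-36, 70, 4, 0, 0, 0],
  [-36, 70, 4, 0, 0, 0],
  [-36, 70, 4, 0, 0, 0],
])

```text
t: 1.85
tcp_pos: [0.5584, -0.022, 0.1601]
tool_rot: [0.881, 0.474, -0.001, -0.001]
force: [-0.2, 0.1, 0.5]
finger_gap: 0.938
```

```bash
python3 - <<'E'
from h import *
w=snapshot("wrist");np.save("pics/w1.npy",w);save(w,"w1.png",k=1.2)
h=cv2.cvtColor(w["color"],cv2.COLOR_RGB2HSV);m=((h[:,:,0]>7)&(h[:,:,0]<20)&(h[:,:,1]>140)&(h[:,:,2]>110)).astype(np.uint8)
n,l,s,c=cv2.connectedComponentsWithStats(m)
for i in range(1,n):
    if s[i,4]>200: print(s[i,:].tolist(),c[i].round(),ray(w,[c[i]],.0935).round(4))
print(go(.561,-.0255,.062,56.5))
E
```

```text
[240, 134, 39, 39, 1204] [259. 153.] [[ 0.5267 -0.0024  0.0935]]
[241, 178, 37, 35, 1027] [259. 195.] [[ 0.56   -0.025   0.0935]]
[241, 217, 35, 32, 868] [258. 233.] [[ 0.5934 -0.048   0.0935]]
t 1.9 tcp [ 0.5586 -0.0219  0.1602] F [-0.   0.4 -0.2] gap 0.938 q6 -1.23
[-1.7, 4.2, 98.2, -0.1, 0.0, 0.1]
```

View pics/w1.png

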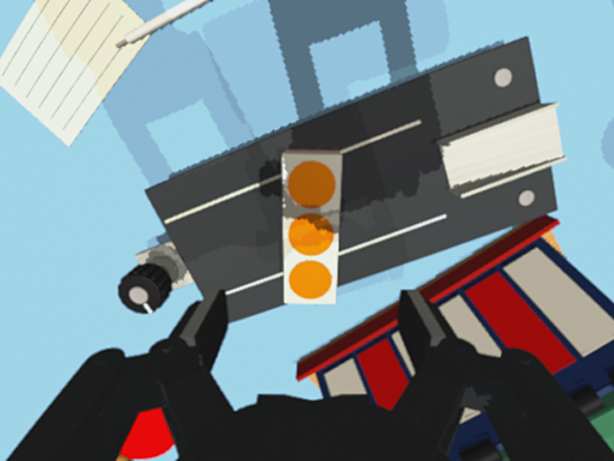

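The wrist view shows the carton between the open fingers, with its discs at (259,153), (259,195) and (258,233) in raw pixels. Its centre is (0.560, -0.025). Descending to grip.

servo_tool([
  [-1.5, 3, 40, 0, 0, 1],
  [-1.5, 3, 75, 0, 0, 1],
  [-1.5, 3, 98, 0, 0, 1],
  [-1.5, 3, 98, 0, 0, 1],
])

```text
t: 2.4
tcp_pos: [0.5595, -0.0247, 0.0611]
tool_rot: [0.885, 0.466, -0.002, -0.002]
force: [0.2, -0.0, 0.5]
finger_gap: 0.939
```

servo_tool([
  [0, 0, 0, 0, 0, 0],
  [0, 0, 0, 0, 0, 0],
  [0, 0, 0, 0, 0, 0],
  [0, 0, 0, 0, 0, 0],
  [0, 0, 0, 0, 0, 0],
  [0, 0, 0, 0, 0, 0],
], gripper=35)

```text
t: 3.15
tcp_pos: [0.5617, -0.0268, 0.0624]
tool_rot: [0.885, 0.465, -0.0, -0.0]
force: [0.6, -0.5, 0.1]
finger_gap: 0.409
```

```bash
python3 -c "
from h import *
print(go(.45,-.37,.15,-34))"
```

```text
t 3.15 tcp [ 0.5617 -0.0268  0.0624] F [ 0.6 -0.5  0.1] gap 0.409 q6 -1.21
[-346.0, 102.6, -87.6, -0.0, 0.0, 89.5]
```

```bash
python3 - <<'E'
from h import *
w=snapshot("wrist");save(w,"w2.png")
E
```

```text
(no output)
```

View pics/w2.png

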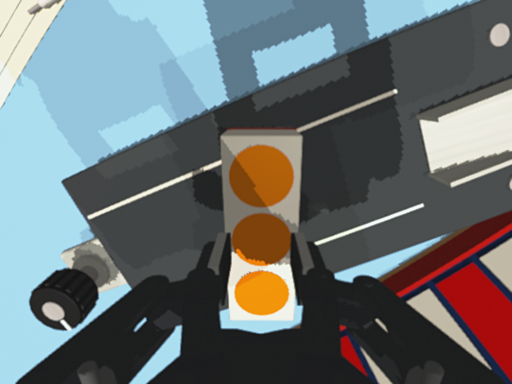

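The fingers straddle the carton, whose discs are at (262,175), (261,238) and (262,293). The gap reads exactly the commanded 35 mm, so I'll close further to see whether they really hold it.

servo_tool([
  [0, 0, 0, 0, 0, 0],
  [0, 0, 0, 0, 0, 0],
  [0, 0, 0, 0, 0, 0],
], gripper=20, newtons=25)

```text
t: 3.58
tcp_pos: [0.5617, -0.0267, 0.0623]
tool_rot: [0.885, 0.465, -0.0, -0.0]
force: [0.3, -0.2, -0.6]
finger_gap: 0.236
```

servo_tool([
  [0, 0, -15, 0, 0, 0],
  [0, 0, -30, 0, 0, 0],
  [0, 0, -30, 0, 0, 0],
])

```text
t: 3.95
tcp_pos: [0.5632, -0.027, 0.0945]
tool_rot: [0.885, 0.465, 0.002, 0.001]
force: [0.5, -1.0, 0.9]
finger_gap: 0.235
```

```bash
python3 - <<'E'
from h import *
w=snapshot("wrist");save(w,"w3.png")
s=snapshot("scene");h=cv2.cvtColor(s["color"],cv2.COLOR_RGB2HSV);m=((h[:,:,0]>7)&(h[:,:,0]<20)&(h[:,:,1]>140)&(h[:,:,2]>100)).astype(np.uint8)
n,l,st,c=cv2.connectedComponentsWithStats(m)
for i in range(1,n):
    if st[i,4]>15 and c[i][1]>60: print("scene disc",st[i,4],c[i].round(1))
h=cv2.cvtColor(w["color"],cv2.COLOR_RGB2HSV);m=((h[:,:,0]>7)&(h[:,:,0]<20)&(h[:,:,1]>140)&(h[:,:,2]>100)).astype(np.uint8)
n,l,st,c=cv2.connectedComponentsWithStats(m)
for i in range(1,n):
    if st[i,4]>150: print("wrist disc",st[i].tolist(),c[i].round(1))
print(go(.45,-.37,.15,-34))
E
```

```text
scene disc 176 [376.1 117.2]
scene disc 58 [246.3 204.8]
scene disc 38 [246.8 220.3]
scene disc 114 [250.6 230.3]
wrist disc [233, 135, 54, 53, 2194] [259.7 160.9]
wrist disc [236, 193, 49, 46, 1773] [259.9 215.7]
wrist disc [242, 244, 38, 39, 1236] [260.3 263.2]
t 4.05 tcp [ 0.5619 -0.0267  0.093 ] F [-0.2 -0.5  0.6] gap 0.238 q6 -1.21
[-346.2, 102.4, -57.0, 0.0, -0.1, 89.5]
```

View pics/w3.png

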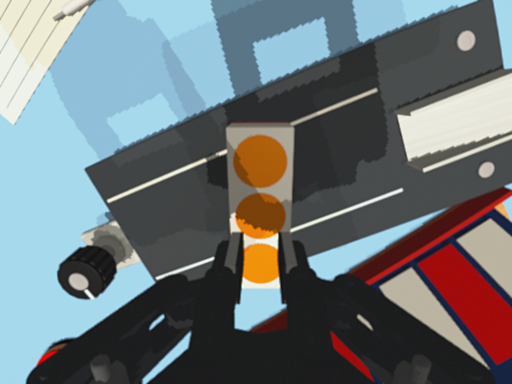

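```bash
python3 - <<'E'
from h import *
st=sense();w=snapshot("wrist");R=Ro.from_quat(st["tool_rot"]);p=np.array(st["tcp_pos"])
print("cam",(-np.array(w["R"]).T@w["t"]).round(4),"cam in tool",R.inv().apply(-np.array(w["R"]).T@w["t"]-p).round(4))
for d in ([0,0,0],[.010,0,0],[-.010,0,0],[0,0,-.019],[0.01,0,-.019],[-.01,0,-.019]): print(d,proj(w,[p+R.apply(d)]).round(1))
# disc height from wrist scale: triangulate with top
a=load("top0.npy");h=cv2.cvtColor(a["color"],cv2.COLOR_RGB2HSV)
for z in(.07,.085,.0935,.1): print(z,ray(a,[[289,195],[302,177]],z)[:,:2].round(4).tolist(),ray(w,[[259.7,160.9],[260.3,263.2]],z)[:,:2].round(4).tolist())
E
```

```text
cam [0.4928 0.0206 0.2713] cam in tool [-1.000e-04 -8.360e-02 -1.784e-01]
[0, 0, 0] [[260.5 221.6]]
[0.01, 0, 0] [[274.3 221.6]]
[-0.01, 0, 0] [[246.7 221.6]]
[0, 0, -0.019] [[260.5 233.9]]
[0.01, 0, -0.019] [[275.7 233.9]]
[-0.01, 0, -0.019] [[245.3 233.9]]
0.07 [[0.5319, -0.0045], [0.5974, -0.0503]] [[0.529, -0.0047], [0.6036, -0.0555]]
0.085 [[0.5305, -0.0036], [0.5954, -0.049]] [[0.5263, -0.0029], [0.5953, -0.0499]]
0.0935 [[0.5297, -0.0031], [0.5943, -0.0482]] [[0.5247, -0.0018], [0.5906, -0.0466]]
0.1 [[0.5292, -0.0027], [0.5935, -0.0477]] [[0.5236, -0.001], [0.587, -0.0442]]
```

The image shows the fingers above the carton and shut narrower than it. The carton stayed on the plate, so they did not take it. I'll open, go deeper and close in stages while reading the gap.

servo_tool([
  [0, 0, -10, 0, 0, 0],
  [0, 0, -10, 0, 0, 0],
  [0, 0, -10, 0, 0, 0],
  [0, 0, -10, 0, 0, 0],
  [0, 0, -10, 0, 0, 0],
  [0, 0, -10, 0, 0, 0],
  [0, 0, 0, 0, 0, 0],
  [0, 0, 20, 0, 0, 0],
  [0, 0, 38, 0, 0, 0],
  [0, 0, 38, 0, 0, 0],
], gripper=80)

```text
t: 5.35
tcp_pos: [0.5601, -0.0263, 0.0526]
tool_rot: [0.885, 0.465, -0.002, -0.001]
force: [-0.5, -0.9, -0.2]
finger_gap: 0.933
```

```bash
cat >> h.py <<'E'
def discs(s,amin=150):
    h=cv2.cvtColor(s["color"],cv2.COLOR_RGB2HSV);m=((h[:,:,0]>7)&(h[:,:,0]<20)&(h[:,:,1]>140)&(h[:,:,2]>90)).astype(np.uint8)
    n,l,st,c=cv2.connectedComponentsWithStats(m)
    return [(int(st[i,4]),c[i].round(1).tolist()) for i in range(1,n) if st[i,4]>amin and c[i][1]>60]
E
python3 - <<'E'
from h import *
print(go(.5605,-.0255,.055,55.6)); w=snapshot("wrist");print(discs(w));save(w,"w4.png")
p=[c for _,c in discs(w)];print(ray(w,p,.094).round(4))
E
```

```text
t 5.35 tcp [ 0.5601 -0.0263  0.0526] F [-0.5 -0.9 -0.2] gap 0.933 q6 -1.21
[0.9, -0.1, -2.4, -0.2, 0.1, -0.1]
[(3473, [262.0, 183.3]), (2661, [262.1, 249.7]), (2011, [262.1, 305.2])]
[[ 0.5265 -0.0022  0.094 ]
 [ 0.5596 -0.0248  0.094 ]
 [ 0.5926 -0.0474  0.094 ]]
```

View pics/w4.png

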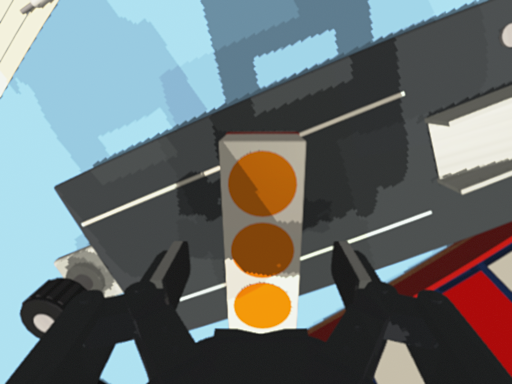

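The fingers straddle the carton well, with tips at (180,250) and (342,250) and the middle disc at (262,250). I'll close to 38 and test-lift.

servo_tool([
  [0, 0, 0, 0, 0, 0],
  [0, 0, 0, 0, 0, 0],
  [0, 0, 0, 0, 0, 0],
  [0, 0, 0, 0, 0, 0],
  [0, 0, 0, 0, 0, 0],
  [0, 0, 0, 0, 0, 0],
  [0, 0, 0, 0, 0, 0],
], gripper=10, newtons=60)

```text
t: 6.28
tcp_pos: [0.5651, -0.0266, 0.057]
tool_rot: [0.885, 0.465, 0.003, 0.002]
force: [1.1, 2.6, 9.0]
finger_gap: 0.12
```

servo_tool([
  [0, 0, 0, 0, 0, 0],
  [0, 0, 0, 0, 0, 0],
])

```text
t: 6.52
tcp_pos: [0.5651, -0.0266, 0.057]
tool_rot: [0.885, 0.465, 0.003, 0.002]
force: [1.9, 2.8, 9.7]
finger_gap: 0.117
```

```bash
python3 - <<'E'
from h import *
w=snapshot("wrist");print(discs(w));save(w,"w5.png",(130,130,390,384),2)
print(sense()["finger_gap"])
E
```

```text
[(3376, [255.0, 174.3]), (1517, [255.8, 234.7]), (634, [259.8, 297.3])]
0.11921957918149965
```

View pics/w5.png

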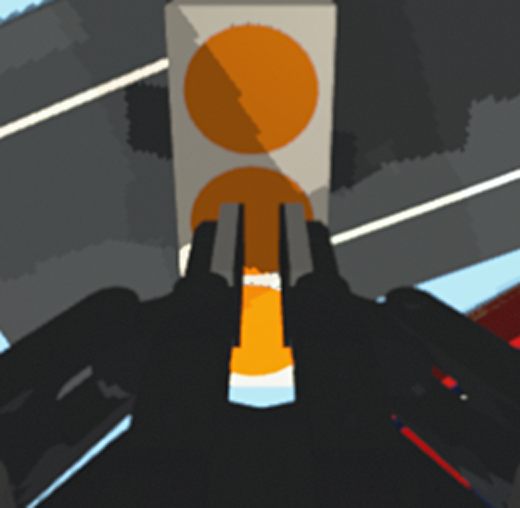

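The fingers have shut to 10 mm on top of the carton and press on it with about 9 N, while the TCP reads 0.057. In the picture, too, the tips sit about 37 mm behind the stated TCP. So the real tips are near TCP z + 37 mm when shut, and some 50 mm behind when open. I'll open and go 30 mm deeper.

servo_tool([
  [0, 0, -25, 0, 0, 0],
  [0, 0, -25, 0, 0, 0],
  [0, 0, -25, 0, 0, 0],
  [0, 0, -25, 0, 0, 0],
  [0, 0, -25, 0, 0, 0],
  [0, 0, -25, 0, 0, 0],
  [0, 0, 0, 0, 0, 0],
  [0, 0, 20, 0, 0, 0],
  [0, 0, 31, 0, 0, 0],
  [0, 0, 31, 0, 0, 0],
], gripper=80, newtons=20)

```text
t: 7.82
tcp_pos: [0.5611, -0.0266, 0.0226]
tool_rot: [0.885, 0.465, -0.001, -0.001]
force: [0.1, 0.5, 0.6]
finger_gap: 0.935
```

servo_tool([
  [0, 0, 0, 0, 0, 0],
  [0, 0, 0, 0, 0, 0],
  [0, 0, 0, 0, 0, 0],
  [0, 0, 0, 0, 0, 0],
  [0, 0, 0, 0, 0, 0],
  [0, 0, 0, 0, 0, 0],
], gripper=30)

```text
t: 8.57
tcp_pos: [0.5623, -0.0269, 0.0242]
tool_rot: [0.885, 0.465, 0.001, 0.001]
force: [-1.1, -0.5, 7.1]
finger_gap: 0.524
```

```bash
python3 - <<'E'
from h import *
w=snapshot("wrist");print(discs(w));print(go(.56,-.025,.10,55.6))
E
```

```text
[(5236, [260.1, 198.0]), (3720, [260.1, 276.5]), (591, [255.7, 323.5])]
t 8.62 tcp [ 0.5624 -0.0269  0.0242] F [-0.7  0.3  6. ] gap 0.523 q6 -1.21
[0.2, -2.9, -75.8, 0.1, -0.0, -0.1]
```

Gap 44.7 mm, so the carton is gripped. Lifting.

servo_tool([
  [0, 0, -20, 0, 0, 0],
  [0, 0, -50, 0, 0, 0],
  [0, 0, -70, 0, 0, 0],
  [0, 0, -70, 0, 0, 0],
])

```text
t: 9.12
tcp_pos: [0.5627, -0.0269, 0.0946]
tool_rot: [0.885, 0.465, 0.001, 0.001]
force: [0.3, -0.2, -1.4]
finger_gap: 0.522
```

```bash
python3 - <<'E'
from h import *
w=snapshot("wrist");print(discs(w));print(go(.45,-.37,.075,-34))
E
```

```text
[(5241, [260.1, 198.0]), (3722, [260.2, 276.5]), (780, [260.2, 323.9])]
t 9.18 tcp [ 0.5617 -0.0267  0.0935] F [ 1. -0. -1.] gap 0.525 q6 -1.21
[-346.2, 102.5, 18.5, 0.0, -0.0, 89.5]
```

The discs kept their pixels, so the carton came up with the gripper. Carrying it to (0.45, -0.37).

servo_tool([
  [-30, 9, -21, 0, 0, 0],
  [-85, 25, -21, 0, 0, 0],
  [-140, 42, -21, 0, 0, 0],
  [-200, 59, -21, 0, 0, 0],
  [-255, 76, -21, 0, 0, 0],
  [-305, 90, -21, 0, 0, 0],
  [-335, 99, -15, 0, 0, 0],
  [-346, 102, 10, 0, 0, 0],
  [-346, 102, 40, 0, 0, 0],
  [-346, 102, 55, 0, 0, 0],
])

```text
t: 10.42
tcp_pos: [0.4479, -0.3681, 0.0354]
tool_rot: [0.885, 0.465, -0.001, -0.003]
force: [0.6, 0.3, -0.3]
finger_gap: 0.525
```

servo_tool([
  [0, 0, 0, 0, 0, 0],
  [0, 0, 0, 0, 0, 0],
])

```text
t: 10.68
tcp_pos: [0.4501, -0.3697, 0.0388]
tool_rot: [0.885, 0.466, 0.0, 0.0]
force: [-0.3, -0.1, -0.5]
finger_gap: 0.519
```

```bash
python3 - <<'E'
from h import *
w=snapshot("wrist");print(discs(w));print(go(.45,-.37,-.025,56))
E
```

```text
[(5239, [260.2, 198.0]), (3725, [260.2, 276.4]), (773, [260.3, 323.7])]
t 10.72 tcp [ 0.4503 -0.37    0.0393] F [ 0.7  0.6 -0.4] gap 0.527 q6 -1.85
[-0.2, -0.4, 64.3, 0.1, 0.0, -0.5]
```

servo_tool([
  [0, 0, 25, 0, 0, 0],
  [0, 0, 45, 0, 0, 0],
  [0, 0, 56, 0, 0, 0],
  [0, 0, 58, 0, 0, 0],
  [0, 0, 60, 0, 0, 0],
  [0, 0, 60, 0, 0, 0],
])

```text
t: 11.48
tcp_pos: [0.4499, -0.3699, -0.0211]
tool_rot: [0.885, 0.465, 0.0, 0.001]
force: [0.4, -0.0, -1.5]
finger_gap: 0.523
```

servo_tool([
  [0, 0, 1.5, 0, 0, 0],
  [0, 0, 2.5, 0, 0, 0],
  [0, 0, 2.5, 0, 0, 0],
])

```text
t: 11.85
tcp_pos: [0.4497, -0.3697, -0.0239]
tool_rot: [0.885, 0.465, 0.0, 0.0]
force: [-0.4, -0.0, 0.5]
finger_gap: 0.523
```

servo_tool([
  [0, 0, 1, 0, 0, 0],
  [0, 0, 2, 0, 0, 0],
  [0, 0, 2, 0, 0, 0],
])

```text
t: 12.22
tcp_pos: [0.4497, -0.3696, -0.0243]
tool_rot: [0.885, 0.466, 0.0, 0.0]
force: [-1.7, 3.0, 12.5]
finger_gap: 0.525
```

It is on the table. Ease off, then open and rise.

servo_tool([
  [0, 0, -1.5, 0, 0, 0],
  [0, 0, -1.5, 0, 0, 0],
])

```text
t: 12.48
tcp_pos: [0.4497, -0.3697, -0.0243]
tool_rot: [0.885, 0.465, 0.0, 0.0]
force: [-0.6, 2.0, 4.8]
finger_gap: 0.527
```

servo_tool([
  [0, 0, 0, 0, 0, 0],
  [0, 0, 0, 0, 0, 0],
  [0, 0, 0, 0, 0, 0],
  [0, 0, 0, 0, 0, 0],
  [0, 0, -30, 0, 0, 0],
  [0, 0, -80, 0, 0, 0],
  [0, 0, -130, 0, 0, 0],
  [0, 0, -130, 0, 0, 0],
], gripper=75)

```text
t: 13.48
tcp_pos: [0.4519, -0.3721, 0.1097]
tool_rot: [0.885, 0.465, 0.001, 0.005]
force: [-0.1, -0.0, -0.7]
finger_gap: 0.88
```

```bash
python3 - <<'E'
from h import *
w=snapshot("wrist");p=[c for _,c in discs(w)];print(ray(w,p,.045).round(4))
s=snapshot("top");h=cv2.cvtColor(s["color"],cv2.COLOR_RGB2HSV)
print(go(.486,.353,.13,85))
E
```

```text
[[ 0.4138 -0.3449  0.045 ]
 [ 0.4476 -0.3711  0.045 ]
 [ 0.4802 -0.3905  0.045 ]]
t 13.57 tcp [ 0.4495 -0.3695  0.1057] F [-0.7  0.2  1. ] gap 0.881 q6 -1.85
[615.9, -379.4, -24.6, 0.0, 0.0, -29.5]
```

The carton lies at (0.448, -0.370) with its top at 0.045. Now to the spirit level.

servo_tool([
  [616, -379, -20, 0, 0, -29.5],
  [616, -379, -20, 0, 0, -29.5],
  [616, -379, -20, 0, 0, -29.5],
  [616, -379, -20, 0, 0, -29.5],
  [616, -379, -20, 0, 0, -29.5],
  [616, -379, -20, 0, 0, -29.5],
  [616, -379, -20, 0, 0, -29.5],
  [616, -379, -20, 0, 0, -29.5],
  [616, -379, -20, 0, 0, -29.5],
  [616, -379, -20, 0, 0, -29.5],
], gripper=60)

```text
t: 14.82
tcp_pos: [0.48, 0.256, 0.1207]
tool_rot: [0.737, 0.675, -0.002, -0.001]
force: [0.5, 0.2, -0.1]
finger_gap: 0.701
```

```bash
python3 -c "
from h import *
print(go(.486,.353,.13,85))"
```

```text
t 14.82 tcp [0.48   0.256  0.1207] F [ 0.5  0.2 -0.1] gap 0.701 q6 -1.2
[97.1, -2.5, -9.4, -0.2, 0.1, -0.0]
```

servo_tool([
  [97, -2, 0, 0, 0, 0],
  [97, -2, 0, 0, 0, 0],
  [97, -2, 0, 0, 0, 0],
  [97, -2, 0, 0, 0, 0],
])

```text
t: 15.32
tcp_pos: [0.4866, 0.3499, 0.1209]
tool_rot: [0.737, 0.675, -0.002, -0.0]
force: [0.2, 0.1, 0.3]
finger_gap: 0.701
```

```bash
python3 - <<'E'
from h import *
w=snapshot("wrist");np.save("pics/w6.npy",w);save(w,"w6.png")
h=cv2.cvtColor(w["color"],cv2.COLOR_RGB2HSV);H,S,V=[h[:,:,i].astype(int) for i in range(3)]
m=((H>20)&(H<36)&(S>120)&(V>70)).astype(np.uint8)
m=cv2.morphologyEx(m,cv2.MORPH_CLOSE,np.ones((5,5)))
cs,_=cv2.findContours(m,cv2.RETR_EXTERNAL,cv2.CHAIN_APPROX_NONE)
for c in sorted(cs,key=cv2.contourArea)[::-1][:3]:
    q=(ray(w,c.reshape(-1,2),.045)[:,:2]*1000).astype(np.float32);r=cv2.minAreaRect(q);print("yellow",c.reshape(-1,2).mean(0).round(),r)
m=((H>40)&(H<80)&(S>120)&(V>50)).astype(np.uint8)
n,l,st,c=cv2.connectedComponentsWithStats(m)
for i in range(1,n):
    if st[i,4]>60: print("green",st[i].tolist(),c[i].round(1),ray(w,[c[i]],.045).round(4))
print(go(.486,.353,.13,85))
E
```

```text
yellow [457. 226.] ((569.476806640625, 577.1896362304688), (296.3988037109375, 42.33269500732422), 38.955108642578125)
yellow [267. 177.] ((486.0709228515625, 356.637939453125), (23.652379989624023, 187.9065704345703), 85.03178405761719)
green [260, 164, 14, 15, 197] [266.5 170.5] [[0.4684 0.3579 0.045 ]]
green [260, 181, 14, 29, 304] [266.1 196.8] [[0.4953 0.3553 0.045 ]]
green [450, 218, 43, 49, 791] [471.5 243. ] [[0.5694 0.5774 0.045 ]]
t 15.38 tcp [0.4869 0.3496 0.1213] F [-0.3 -0.8 -0.2] gap 0.701 q6 -1.05
[3.3, -1.3, -8.7, -0.2, 0.1, -0.1]
```

View pics/w6.png

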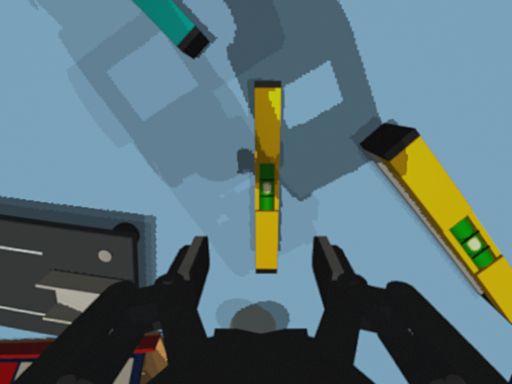

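The wrist view shows the small yellow level upright between the open fingers, with its vial at (267,187) and its ends at (268,82) and (265,272). Its centre is (0.486, 0.3566). I'll descend and grip.

servo_tool([
  [7, -1, 50, 0, 0, 0],
  [7, -1, 100, 0, 0, 0],
  [7, -1, 135, 0, 0, 0],
  [7, -1, 148, 0, 0, 0],
  [7, -1, 148, 0, 0, 0],
  [7, -1, 148, 0, 0, 0],
])

```text
t: 16.12
tcp_pos: [0.4889, 0.3584, -0.0238]
tool_rot: [0.738, 0.675, 0.001, 0.0]
force: [-0.2, -0.3, 0.5]
finger_gap: 0.698
```

servo_tool([
  [0, 0, 0, 0, 0, 0],
  [0, 0, 0, 0, 0, 0],
  [0, 0, 0, 0, 0, 0],
  [0, 0, 0, 0, 0, 0],
  [0, 0, 0, 0, 0, 0],
  [0, 0, 0, 0, 0, 0],
], gripper=8, newtons=40)

```text
t: 16.88
tcp_pos: [0.4882, 0.3584, -0.0241]
tool_rot: [0.737, 0.676, 0.001, 0.0]
force: [-0.4, -1.3, 6.7]
finger_gap: 0.275
```

Gripped (gap 23.5 mm). Lifting, then working out the carry.

servo_tool([
  [0, 0, -20, 0, 0, 0],
  [0, 0, -60, 0, 0, 0],
  [0, 0, -100, 0, 0, 0],
  [0, 0, -120, 0, 0, 0],
  [0, 0, -120, 0, 0, 0],
])

```text
t: 17.5
tcp_pos: [0.4886, 0.359, 0.097]
tool_rot: [0.737, 0.675, 0.002, 0.001]
force: [-0.4, -0.3, -3.2]
finger_gap: 0.274
```

```bash
python3 - <<'E'
from h import *
print(go(.559,-.017,.096,-12))
a=load("w1.npy");h=cv2.cvtColor(a["color"],cv2.COLOR_RGB2HSV)
print("screw top from w1",ray(a,[[115.5,245]],.096).round(4))
E
```

```text
t 17.5 tcp [0.4886 0.359  0.097 ] F [-0.4 -0.3 -3.2] gap 0.274 q6 -1.03
[-368.4, 103.0, 0.5, 0.0, -0.3, 97.0]
screw top from w1 [[ 0.5234 -0.1788  0.096 ]]
```

servo_tool([
  [-20, 5, 0, 0, 0, 9],
  [-60, 16, 0, 0, 0, 19],
  [-105, 29, 0, 0, 0, 29],
  [-150, 42, 0, 0, 0, 39],
  [-195, 54, 0, 0, 0, 49],
  [-240, 67, 0, 0, 0, 59],
  [-285, 80, 0, 0, 0, 69],
  [-325, 91, 0, 0, 0, 79],
  [-355, 99, 0, 0, 0, 89],
  [-368, 103, 0, 0, 0, 97],
])

```text
t: 18.75
tcp_pos: [0.5573, -0.0192, 0.0934]
tool_rot: [0.994, -0.108, -0.001, -0.0]
force: [0.2, 0.6, -4.1]
finger_gap: 0.271
```

servo_tool([
  [0, 0, 0, 0, 0, 0],
  [0, 0, 0, 0, 0, 0],
  [0, 0, 0, 0, 0, 0],
])

```text
t: 19.12
tcp_pos: [0.5573, -0.0163, 0.0944]
tool_rot: [0.995, -0.104, -0.001, -0.0]
force: [0.4, -0.2, -3.5]
finger_gap: 0.273
```

```bash
python3 - <<'E'
from h import *
w=snapshot("wrist");np.save("pics/w7.npy",w);save(w,"w7.png",k=1.2)
print(go(.559,-.017,.027,-12))
E
```

```text
t 19.18 tcp [ 0.5575 -0.0164  0.0945] F [ 0.2 -0.5 -3. ] gap 0.276 q6 -0.02
[1.7, 0.3, 67.5, -0.0, 0.0, 0.1]
```

View pics/w7.png

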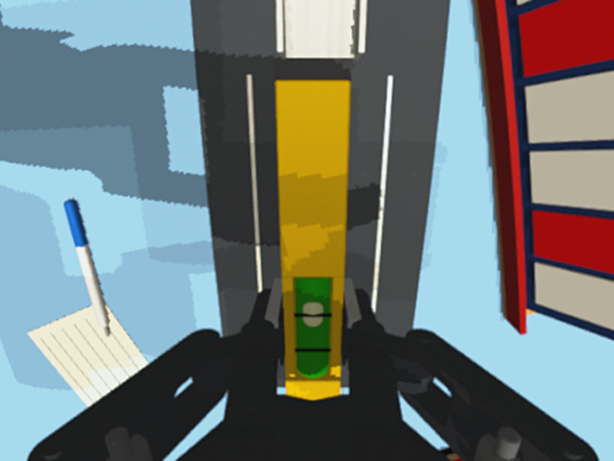

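The level is lined up with the plate: its end is at (313,60), the ramp's edge at about (318,57) further below, and the stripes run parallel on both sides. Checking ramp clearance, then lowering.

```bash
python3 - <<'E'
from h import *
w=load("w7.npy");print("ramp foot",ray(w,[[265,48]],.05).round(4),"ramp edge if top",ray(w,[[265,48]],.076).round(4))
print("level end",ray(w,[[261,50]],.1635).round(4))
E
```

```text
ramp foot [[0.5843 0.1011 0.05  ]] ramp edge if top [[0.583  0.0968 0.076 ]]
level end [[0.5771 0.0822 0.1635]]
```

servo_tool([
  [1, 0, 20, 0, 0, 0],
  [1, 0, 45, 0, 0, 0],
  [1, 0, 58, 0, 0, 0],
  [1, 0, 64, 0, 0, 0],
  [1, 0, 66, 0, 0, 0],
  [1, 0, 67, 0, 0, 0],
  [1, 0, 67, 0, 0, 0],
])

```text
t: 20.05
tcp_pos: [0.5594, -0.0177, 0.0282]
tool_rot: [0.994, -0.105, 0.001, 0.0]
force: [0.1, 0.4, -3.3]
finger_gap: 0.269
```

servo_tool([
  [0, 0, 1.5, 0, 0, 0],
  [0, 0, 3, 0, 0, 0],
  [0, 0, 3, 0, 0, 0],
])

```text
t: 20.42
tcp_pos: [0.5591, -0.0176, 0.0248]
tool_rot: [0.994, -0.105, 0.0, -0.0]
force: [-0.3, -0.2, -0.8]
finger_gap: 0.275
```

servo_tool([
  [0, 0, 1, 0, 0, 0],
  [0, 0, 1, 0, 0, 0],
])

```text
t: 20.68
tcp_pos: [0.5591, -0.0178, 0.0244]
tool_rot: [0.995, -0.105, 0.0, 0.0]
force: [-2.4, -1.3, 4.3]
finger_gap: 0.277
```

servo_tool([
  [0, 0, 0, 0, 0, 0],
  [0, 0, 0, 0, 0, 0],
  [0, 0, 0, 0, 0, 0],
  [0, 0, 0, 0, 0, 0],
  [0, 0, 0, 0, 0, 0],
  [0, 0, -25, 0, 0, 0],
  [0, 0, -60, 0, 0, 0],
  [0, 0, -90, 0, 0, 0],
  [0, 0, -90, 0, 0, 0],
  [0, 0, -90, 0, 0, 0],
], gripper=65)

```text
t: 21.92
tcp_pos: [0.5582, -0.0174, 0.1131]
tool_rot: [0.994, -0.105, -0.001, -0.0]
force: [-0.3, 0.4, 0.8]
finger_gap: 0.762
```

```bash
cat >> h.py <<'E'
def bubble(s,zt=.0945,mid=(.559,-.015),ax=(.2079,.9781),dbg=False):
    """bubble offset (mm along plate y) from vial-window middle, by colour on the level's top"""
    h=cv2.cvtColor(s["color"],cv2.COLOR_RGB2HSV);H,S,V=[h[:,:,i].astype(int) for i in range(3)]
    ax=np.array(ax);n=np.array([ax[1],-ax[0]]);M=np.array([*mid])
    # sample a metric strip: u along plate y +-45 mm, v across +-6 mm, 0.25 mm grid
    u=np.arange(-45,45.1,.25);v=np.arange(-5,5.1,.25);U,Vv=np.meshgrid(u,v)
    X=np.c_[(M+U.reshape(-1,1)/1000*ax+Vv.reshape(-1,1)/1000*n),np.full(U.size,zt)]
    p=proj(s,X).astype(np.float32);mp=p.reshape(*U.shape,2)
    st=cv2.remap(s["color"],mp[:,:,0],mp[:,:,1],cv2.INTER_LINEAR)
    hs=cv2.cvtColor(st,cv2.COLOR_RGB2HSV).astype(int)
    g=((hs[:,:,0]>38)&(hs[:,:,0]<85)&(hs[:,:,1]>110)).mean(0)
    return u,st,g,hs
E
python3 - <<'E'
from h import *
print(go(.5237,-.1805,.115,40))
w=snapshot("wrist");np.save("pics/w8.npy",w)
u,st,g,hs=bubble(w)
for a in range(0,len(u),8): print(u[a],round(g[a],2),hs[12:29,a,1].mean().round(),hs[12:29,a,2].mean().round(),hs[12:29,a,0].mean().round())
cv2.imwrite("pics/strip.png",cv2.resize(st[:,:,::-1],None,fx=2,fy=4))
E
```

```text
t 21.93 tcp [ 0.5582 -0.0174  0.1131] F [-0.3  0.4  0.8] gap 0.762 q6 -0.02
[0.2, 166.7, -1.9, -0.0, 0.1, -52.0]
-45.0 0.0 244.0 235.0 24.0
-43.0 0.0 244.0 235.0 24.0
-41.0 0.0 244.0 235.0 24.0
-39.0 0.0 244.0 235.0 24.0
-37.0 0.0 244.0 235.0 24.0
-35.0 0.0 244.0 235.0 24.0
-33.0 0.0 244.0 235.0 25.0
-31.0 0.0 244.0 236.0 24.0
-29.0 0.0 244.0 242.0 26.0
-27.0 0.0 245.0 245.0 26.0
-25.0 0.0 241.0 178.0 22.0
-23.0 0.9 240.0 168.0 52.0
-21.0 1.0 241.0 177.0 58.0
-19.0 1.0 240.0 170.0 57.0
-17.0 1.0 240.0 166.0 57.0
-15.0 1.0 240.0 165.0 57.0
-13.0 1.0 240.0 165.0 57.0
-11.0 1.0 239.0 160.0 57.0
-9.0 1.0 213.0 73.0 54.0
-7.0 1.0 237.0 147.0 57.0
-5.0 1.0 226.0 88.0 56.0
-3.0 1.0 227.0 91.0 56.0
-1.0 1.0 231.0 106.0 56.0
1.0 1.0 218.0 110.0 54.0
3.0 0.51 82.0 147.0 34.0
5.0 0.24 71.0 167.0 29.0
7.0 0.22 69.0 101.0 29.0
9.0 0.22 71.0 153.0 29.0
11.0 0.27 70.0 174.0 29.0
13.0 0.68 110.0 135.0 42.0
15.0 1.0 238.0 110.0 56.0
17.0 1.0 232.0 110.0 56.0
19.0 1.0 232.0 110.0 56.0
21.0 1.0 232.0 111.0 56.0
23.0 1.0 230.0 101.0 49.0
25.0 0.0 240.0 166.0 23.0
27.0 0.0 242.0 192.0 23.0
29.0 0.0 242.0 198.0 23.0
31.0 0.0 242.0 196.0 23.0
33.0 0.0 242.0 200.0 23.0
35.0 0.0 242.0 201.0 23.0
37.0 0.0 242.0 201.0 23.0
39.0 0.0 242.0 201.0 23.0
41.0 0.0 242.0 202.0 23.0
43.0 0.0 242.0 202.0 23.0
45.0 0.0 242.0 204.0 23.0
```

The strip on the level's top gives the window from -24.5 to +24.3 mm, marks near ±8.5 and the bubble about +7.7 mm toward the ramp. That is roughly 1.3 to 1.4 rad of clockwise turn. Going over the screw, gripper at 65.

servo_tool([
  [0, 35, -2, 0, 0, -9],
  [0, 80, -2, 0, 0, -19],
  [0, 120, -2, 0, 0, -29],
  [0, 150, -2, 0, 0, -39],
  [0, 165, -2, 0, 0, -48],
  [0, 167, -2, 0, 0, -52],
  [0, 167, -2, 0, 0, -52],
  [0, 167, -2, 0, 0, -52],
])

```text
t: 22.98
tcp_pos: [0.5236, -0.1804, 0.1148]
tool_rot: [0.94, 0.341, -0.001, -0.001]
force: [-0.4, -0.4, -0.0]
finger_gap: 0.764
```

```bash
cat >> h.py <<'E'
def bub(s):
    u,st,g,hs=bubble(s)
    win=u[g>.5]; sat=hs[16:25,:,1].mean(0); V=hs[:10,:,2].mean(0)+hs[-10:,:,2].mean(0)
    k=(u>-22)&(u<22)&(sat<160)
    b=u[k]
    print("window",win.min() if len(win) else None,win.max() if len(win) else None,"bubble",(b.min(),b.max(),(b.min()+b.max())/2) if len(b) else None)
    v2=hs[:,:,2].mean(0); bg=cv2.blur(v2.reshape(1,-1).astype(np.float32),(25,1))[0]
    d=bg-v2; print("dark marks:",[ (u[i],round(float(d[i]))) for i in range(90,270) if d[i]==d[max(0,i-8):i+9].max() and d[i]>20])
E
python3 - <<'E'
from h import *
bub(load("w8.npy"))
w=snapshot("wrist");np.save("pics/w9.npy",w);save(w,"w9.png");bub(w)
g=cv2.cvtColor(w["color"],cv2.COLOR_RGB2GRAY)
st=sense();print(proj(w,[[.5237,-.1805,.096],[.559,-.015,.0945]]).round(1),st["t"])
print(go(.5237,-.1805,.028,40))
E
```

```text
window -23.75 23.5 bubble (np.float64(1.75), np.float64(13.5), np.float64(7.625))
dark marks: [(np.float64(-9.0), 53), (np.float64(7.75), 45)]
window -27.5 20.0 bubble (np.float64(-11.5), np.float64(10.5), np.float64(-0.5))
dark marks: [(np.float64(-11.5), 81), (np.float64(5.5), 90), (np.float64(20.75), 60)]
[[260.9 211.5]
 [450.6  72.7]] 23.025
t 23.02 tcp [ 0.5238 -0.1804  0.115 ] F [ 0.3 -0.7  0.4] gap 0.763 q6 -1.23
[-0.1, 0.1, 87.0, -0.1, 0.0, -0.0]
```

View pics/w9.png

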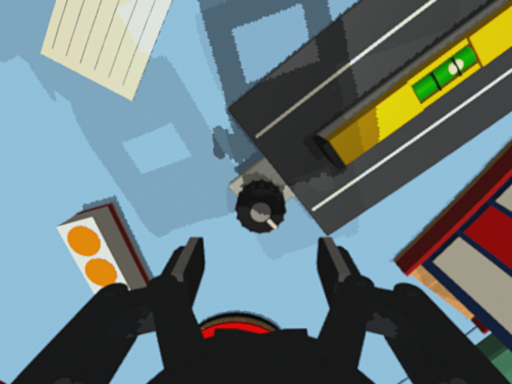

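The wrist view shows the screw head at (261,205), right where I expected it, with the carton at left (85,255) and the bubble at (457,66) beside the upper mark. Descending onto the head and gripping it.

servo_tool([
  [0, 0, 45, 0, 0, 0],
  [0, 0, 75, 0, 0, 0],
  [0, 0, 87, 0, 0, 0],
  [0, 0, 87, 0, 0, 0],
])

```text
t: 23.52
tcp_pos: [0.5239, -0.1805, 0.0282]
tool_rot: [0.94, 0.342, -0.0, -0.001]
force: [-0.3, -0.2, 0.6]
finger_gap: 0.762
```

servo_tool([
  [0, 0, 0, 0, 0, 0],
  [0, 0, 0, 0, 0, 0],
  [0, 0, 0, 0, 0, 0],
  [0, 0, 0, 0, 0, 0],
  [0, 0, 0, 0, 0, 0],
], gripper=20, newtons=40)

```text
t: 24.15
tcp_pos: [0.5247, -0.1817, 0.0301]
tool_rot: [0.94, 0.342, 0.0, 0.001]
force: [-1.8, -0.6, 6.2]
finger_gap: 0.454
```

```bash
cat >> h.py <<'E'
def bub2(s,tag=""):
    u,st,g,hs=bubble(s)
    k=(hs[:,:,1]<150)&(hs[:,:,2]>110)&(np.abs(u)<24)[None]
    n,l,q,c=cv2.connectedComponentsWithStats(k.astype(np.uint8))
    i=1+np.argmax(q[1:,4]) if n>1 else 0
    b=u[q[i,0]]+q[i,2]/8 if n>1 else None
    v2=hs[:,:,2].mean(0); d=cv2.blur(v2.reshape(1,-1).astype(np.float32),(25,1))[0]-v2
    m=sorted([(float(d[j]),float(u[j])) for j in range(80,280) if d[j]==d[max(0,j-8):j+9].max()])[::-1][:4]
    print(tag,"win",u[g>.5].min() if (g>.5).any() else None,u[g>.5].max() if (g>.5).any() else None,"bubble",b,q[i].tolist(),"marks",[(round(a),x) for a,x in m])
E
python3 - <<'E'
from h import *
bub2(load("w8.npy"));bub2(load("w9.npy"))
w=snapshot("wrist");np.save("pics/w10.npy",w);bub2(w)
print(proj(w,[[.559,-.015,.0945]]).round(1)); print(go(.5237,-.1805,.028,40))
E
```

```text
win -23.75 23.5 bubble 10.875 [212, 0, 23, 35, 621] marks [(53, -24.25), (53, -9.0), (45, 7.75), (29, 23.75)]
 win -27.5 20.0 bubble 2.625 [178, 0, 25, 31, 629] marks [(90, 5.5), (81, -11.5), (60, 20.75), (12, -1.0)]
 win None None bubble None [0, 0, 361, 41, 14801] marks [(0, 24.75), (0, 24.5), (0, 24.25), (0, 24.0)]
[[575.7  56.2]]
t 24.2 tcp [ 0.5247 -0.1817  0.0302] F [-2.6 -1.6  6.5] gap 0.457 q6 -1.23
[0.0, -1.6, 2.2, 0.1, -0.0, -0.0]
```

The head is gripped (gap 38.9 mm) and the bubble is +8.1 mm off, so about 78° clockwise is needed.

servo_tool([
  [0, 0, 0, 0, 0, 7],
  [0, 0, 0, 0, 0, 15],
  [0, 0, 0, 0, 0, 23],
  [0, 0, 0, 0, 0, 31],
  [0, 0, 0, 0, 0, 39],
  [0, 0, 0, 0, 0, 47],
  [0, 0, 0, 0, 0, 55],
  [0, 0, 0, 0, 0, 63],
  [0, 0, 0, 0, 0, 71],
  [0, 0, 0, 0, 0, 77],
])

```text
t: 25.45
tcp_pos: [0.5262, -0.1817, 0.0302]
tool_rot: [0.948, -0.319, 0.002, 0.0]
force: [2.5, 0.7, 6.1]
finger_gap: 0.454
```

servo_tool([
  [0, 0, 0, 0, 0, 0],
  [0, 0, 0, 0, 0, 0],
  [0, 0, 0, 0, 0, 0],
  [0, 0, 0, 0, 0, 0],
  [0, 0, 0, 0, 0, 0],
  [0, 0, 0, 0, 0, 0],
  [0, 0, 0, 0, 0, 0],
  [0, 0, 0, 0, 0, 0],
  [0, 0, 0, 0, 0, 0],
  [0, 0, 0, 0, 0, 0],
])

```text
t: 26.7
tcp_pos: [0.5262, -0.1817, 0.0301]
tool_rot: [0.948, -0.317, 0.002, 0.0]
force: [2.1, 0.4, 5.4]
finger_gap: 0.453
```

```bash
python3 - <<'E'
from h import *
w=snapshot("wrist");np.save("pics/w11.npy",w);print(proj(w,[[.559,-.015,.0945]]).round(1));bub2(w);print(go(.5237,-.1805,.03,-38))
for n in("top","scene"):
    s=snapshot(n);np.save("pics/%s1.npy"%n,s);bub2(s,n);print(proj(s,[[.559,-.015,.0945]]).round(1))
E
```

```text
[[ 60.1 -95.2]]
 win None None bubble None [0, 0, 361, 41, 14801] marks [(0, 24.75), (0, 24.5), (0, 24.25), (0, 24.0)]
t 26.75 tcp [ 0.5262 -0.1817  0.0301] F [ 2.2 -0.1  6.5] gap 0.46 q6 0.11
[-2.7, 0.6, 0.1, -0.1, -0.3, 1.0]
top win -13.0 22.75 bubble 2.125 [149, 0, 79, 41, 2586] marks [(3, 8.75), (3, 23.0), (2, -15.75), (1, -19.5)]
[[292.5 186.7]]
scene win -24.5 21.5 bubble 0.125 [144, 0, 73, 41, 2640] marks [(11, 22.75), (10, 7.5), (8, -9.5), (-1, -17.5)]
[[249.9 214.4]]
```

The scene camera reads the bubble near the middle, about +1 mm. Releasing, rising and looking from close above the level.

servo_tool([
  [0, 0, 0, 0, 0, 0],
  [0, 0, 0, 0, 0, 0],
  [0, 0, 0, 0, 0, 0],
  [0, 0, 0, 0, 0, 0],
  [0, 0, -30, 0, 0, 0],
  [0, 0, -70, 0, 0, 0],
  [0, 0, -90, 0, 0, 0],
  [0, 0, -90, 0, 0, 0],
], gripper=65)

```text
t: 27.85
tcp_pos: [0.5252, -0.1815, 0.1201]
tool_rot: [0.948, -0.317, 0.002, 0.0]
force: [-0.7, 0.1, 0.6]
finger_gap: 0.761
```

```bash
python3 - <<'E'
from h import *
print(go(.559,-.015,.115,-12))
w=snapshot("wrist");print(proj(w,[[.559,-.015,.0945]]).round(1))
E
```

```text
t 27.85 tcp [ 0.5252 -0.1815  0.1201] F [-0.7  0.1  0.6] gap 0.761 q6 0.11
[-73.3, -153.3, 4.9, 0.0, -0.2, -25.0]
[[151.2  -9.9]]
```

servo_tool([
  [-20, -40, 0, 0, -0.2, -8],
  [-45, -92, 0, 0, -0.2, -17],
  [-65, -135, 3, 0, -0.2, -25],
  [-73, -153, 5, 0, -0.2, -25],
  [-73, -153, 5, 0, -0.2, -25],
  [-73, -153, 5, 0, -0.2, -25],
])

```text
t: 28.65
tcp_pos: [0.5578, -0.016, 0.1132]
tool_rot: [0.994, -0.106, -0.002, -0.0]
force: [0.1, -0.0, -1.0]
finger_gap: 0.761
```

```bash
python3 - <<'E'
from h import *
w=snapshot("wrist");np.save("pics/w12.npy",w);bub2(w);bub(w)
u,st,g,hs=bubble(w);print([(u[i],int(hs[12:29,i,1].mean()),int(hs[12:29,i,2].mean())) for i in range(116,260,4)])
print(go(.559,-.015,.115,-12))
E
```

```text
win -24.0 23.75 bubble 0.625 [159, 1, 47, 35, 1332] marks [(55, -24.5), (50, 7.5), (49, -8.75), (32, 23.75)]
window -24.0 23.75 bubble (np.float64(-5.25), np.float64(6.75), np.float64(0.75))
dark marks: [(np.float64(-8.75), 49), (np.float64(7.5), 50)]
[(np.float64(-16.0), 239, 165), (np.float64(-15.0), 239, 165), (np.float64(-14.0), 239, 165), (np.float64(-13.0), 239, 166), (np.float64(-12.0), 239, 167), (np.float64(-11.0), 238, 155), (np.float64(-10.0), 227, 108), (np.float64(-9.0), 203, 68), (np.float64(-8.0), 230, 109), (np.float64(-7.0), 240, 155), (np.float64(-6.0), 245, 150), (np.float64(-5.0), 139, 124), (np.float64(-4.0), 76, 119), (np.float64(-3.0), 68, 127), (np.float64(-2.0), 69, 137), (np.float64(-1.0), 70, 153), (np.float64(0.0), 71, 166), (np.float64(1.0), 71, 168), (np.float64(2.0), 71, 169), (np.float64(3.0), 69, 173), (np.float64(4.0), 69, 174), (np.float64(5.0), 75, 162), (np.float64(6.0), 110, 129), (np.float64(7.0), 170, 75), (np.float64(8.0), 210, 58), (np.float64(9.0), 227, 92), (np.float64(10.0), 232, 110), (np.float64(11.0), 232, 111), (np.float64(12.0), 232, 110), (np.float64(13.0), 232, 110), (np.float64(14.0), 232, 110), (np.float64(15.0), 231, 110), (np.float64(16.0), 232, 110), (np.float64(17.0), 232, 111), (np.float64(18.0), 232, 111), (np.float64(19.0), 232, 111)]
t 28.7 tcp [ 0.5578 -0.0163  0.1134] F [-0.1  0.2  0.1] gap 0.761 q6 -0.02
[0.8, -1.5, -1.6, -0.0, 0.2, -0.2]
```

Read close up, the bubble is +1.3 mm from the marks' middle, which is within 2 mm. I'll trim it for margin with about 11° more clockwise.

servo_tool([
  [0, 35, -2, 0, 0, -9],
  [0, 80, -2, 0, 0, -19],
  [0, 120, -2, 0, 0, -29],
  [0, 150, -2, 0, 0, -39],
  [0, 166, -2, 0, 0, -48],
  [0, 168, -2, 0, 0, -52],
  [0, 168, -2, 0, 0, -52],
  [0, 168, -2, 0, 0, -52],
])

```text
t: 29.7
tcp_pos: [0.5227, -0.1797, 0.1156]
tool_rot: [0.94, 0.341, -0.001, -0.001]
force: [1.0, -0.4, 0.1]
finger_gap: 0.762
```

```bash
python3 - <<'E'
from h import *
w=snapshot("wrist");np.save("pics/w13.npy",w);bub2(w);bub(w)
print(go(.5245,-.181,.029,40))
E
```

```text
win -26.0 21.75 bubble -1.0 [153, 0, 46, 32, 1323] marks [(83, 6.75), (81, -10.0), (59, 22.25), (0, -18.25)]
window -26.0 21.75 bubble (np.float64(-6.75), np.float64(4.5), np.float64(-1.125))
dark marks: [(np.float64(-10.0), 81), (np.float64(6.75), 83), (np.float64(22.25), 59)]
t 29.75 tcp [ 0.5228 -0.1794  0.1156] F [ 0.7 -0.2  0.2] gap 0.76 q6 -1.23
[0.4, 2.6, 86.6, -0.2, 0.1, -0.1]
```

From the other side the bubble reads +0.55 mm; the mean of the two views is about +0.9 mm, so I'll trim 8°.

servo_tool([
  [0.4, 2, 45, 0, 0, 0],
  [0.4, 2, 75, 0, 0, 0],
  [0.4, 2, 86, 0, 0, 0],
  [0.4, 2, 86, 0, 0, 0],
])

```text
t: 30.25
tcp_pos: [0.5242, -0.18, 0.0292]
tool_rot: [0.94, 0.342, -0.002, -0.002]
force: [1.2, 0.1, -0.4]
finger_gap: 0.764
```

servo_tool([
  [0, 0, 0, 0, 0, 0],
  [0, 0, 0, 0, 0, 0],
  [0, 0, 0, 0, 0, 0],
  [0, 0, 0, 0, 0, 0],
  [0, 0, 0, 0, 0, 0],
  [0, 0, 0, 0, 0, 4],
  [0, 0, 0, 0, 0, 8],
  [0, 0, 0, 0, 0, 8],
  [0, 0, 0, 0, 0, 8],
], gripper=20)

```text
t: 31.38
tcp_pos: [0.5245, -0.1813, 0.0312]
tool_rot: [0.961, 0.276, -0.001, -0.0]
force: [-2.9, -2.6, 6.4]
finger_gap: 0.452
```

servo_tool([
  [0, 0, 0, 0, 0, 0],
  [0, 0, 0, 0, 0, 0],
  [0, 0, 0, 0, 0, 0],
  [0, 0, 0, 0, 0, 0],
  [0, 0, -30, 0, 0, 0],
  [0, 0, -70, 0, 0, 0],
  [0, 0, -88, 0, 0, 0],
  [0, 0, -88, 0, 0, 0],
], gripper=65)

```text
t: 32.38
tcp_pos: [0.5257, -0.1809, 0.1189]
tool_rot: [0.961, 0.275, -0.0, 0.0]
force: [-0.6, -0.2, -2.3]
finger_gap: 0.761
```

```bash
python3 - <<'E'
from h import *
w=snapshot("wrist");bub2(w)
print(go(.559,-.015,.115,-12))
E
```

```text
win -26.0 21.75 bubble -1.75 [150, 0, 46, 32, 1299] marks [(81, -10.0), (79, 6.75), (58, 22.25), (1, -3.0)]
t 32.42 tcp [ 0.5247 -0.1804  0.1177] F [-0.5  0.7 -0.6] gap 0.76 q6 -1.09
[116.7, -122.1, 2.8, -0.1, 0.1, 44.0]
```

The trim worked: the bubble reads about -0.1 mm from this side, roughly +0.6 expected from the other. Now I'll close the gripper and go over the level's middle.

servo_tool([
  [25, -25, 0, 0, 0, 9],
  [55, -58, 0, 0, 0, 19],
  [85, -90, 0, 0, 0, 29],
  [108, -113, 3, 0, 0, 38],
  [117, -122, 3, 0, 0, 44],
  [117, -122, 3, 0, 0, 44],
  [117, -122, 3, 0, 0, 44],
  [117, -122, 3, 0, 0, 44],
  [117, -122, 3, 0, 0, 44],
], gripper=0)

```text
t: 33.55
tcp_pos: [0.5591, -0.0156, 0.1146]
tool_rot: [0.994, -0.105, -0.002, -0.001]
force: [-0.5, 0.5, 0.2]
finger_gap: -0.001
```

```bash
python3 - <<'E'
from h import *
w=snapshot("wrist");np.save("pics/w14.npy",w);bub2(w);print(go(.559,-.0155,.065,-12))
E
```

```text
win -20.0 24.0 bubble 0.25 [158, 1, 46, 34, 1277] marks [(53, -8.75), (41, 7.75), (30, 24.0), (25, -21.25)]
t 33.6 tcp [ 0.5592 -0.0156  0.1147] F [ 0.2 -0.2  0.6] gap -0.002 q6 -0.02
[-0.0, 0.0, 49.7, -0.0, 0.2, -0.1]
```

servo_tool([
  [0, 0, 25, 0, 0.2, 0],
  [0, 0, 42, 0, 0.2, 0],
  [0, 0, 48, 0, 0.2, 0],
  [0, 0, 50, 0, 0.2, 0],
  [0, 0, 51, 0, 0.2, 0],
  [0, 0, 51, 0, 0.2, 0],
])

```text
t: 34.35
tcp_pos: [0.5595, -0.015, 0.0642]
tool_rot: [0.994, -0.105, 0.001, -0.0]
force: [0.7, 0.1, -0.0]
finger_gap: -0.0
```

servo_tool([
  [0, 0, 1, 0, 0, 0],
  [0, 0, 2, 0, 0, 0],
  [0, 0, 2, 0, 0, 0],
])

```text
t: 34.72
tcp_pos: [0.559, -0.0149, 0.0616]
tool_rot: [0.994, -0.105, 0.0, -0.0]
force: [0.8, 1.1, 0.6]
finger_gap: -0.001
```

servo_tool([
  [0, 0, 0.5, 0, 0, 0],
  [0, 0, 1, 0, 0, 0],
  [0, 0, 1.5, 0, 0, 0],
  [0, 0, 1.5, 0, 0, 0],
])

```text
t: 35.22
tcp_pos: [0.559, -0.0149, 0.0601]
tool_rot: [0.994, -0.105, 0.0, -0.0]
force: [-0.4, 1.2, -0.3]
finger_gap: 0.002
```

servo_tool([
  [0, 0, 0.5, 0, 0, 0],
  [0, 0, 1, 0, 0, 0],
  [0, 0, 1.5, 0, 0, 0],
  [0, 0, 1.5, 0, 0, 0],
])

```text
t: 35.72
tcp_pos: [0.559, -0.0148, 0.0586]
tool_rot: [0.994, -0.105, 0.0, -0.0]
force: [0.7, -0.2, 0.3]
finger_gap: 0.002
```

servo_tool([
  [0, 0, 0.5, 0, 0, 0],
  [0, 0, 1, 0, 0, 0],
  [0, 0, 1.5, 0, 0, 0],
  [0, 0, 1.5, 0, 0, 0],
])

```text
t: 36.22
tcp_pos: [0.5592, -0.0149, 0.0583]
tool_rot: [0.995, -0.105, 0.0, -0.0]
force: [-2.0, 0.9, 8.4]
finger_gap: 0.002
```

servo_tool([
  [0, 0, 0.4, 0, 0, 0],
  [0, 0, 0.7, 0, 0, 0],
  [0, 0, 0.7, 0, 0, 0],
  [0, 0, 0.7, 0, 0, 0],
  [0, 0, 0.7, 0, 0, 0],
  [0, 0, 0.7, 0, 0, 0],
  [0, 0, 0.7, 0, 0, 0],
  [0, 0, 0.7, 0, 0, 0],
  [0, 0, 0.7, 0, 0, 0],
  [0, 0, 0.7, 0, 0, 0],
])

```text
t: 37.48
tcp_pos: [0.5592, -0.0149, 0.0582]
tool_rot: [0.995, -0.105, 0.001, -0.0]
force: [-2.3, 0.0, 11.9]
finger_gap: 0.001
```

servo_tool([
  [0, 0, 0, 0, 0, 0],
  [0, 0, 0, 0, 0, 0],
  [0, 0, 0, 0, 0, 0],
  [0, 0, 0, 0, 0, 0],
  [0, 0, 0, 0, 0, 0],
  [0, 0, 0, 0, 0, 0],
  [0, 0, 0, 0, 0, 0],
])

```text
t: 38.35
tcp_pos: [0.5592, -0.0149, 0.0582]
tool_rot: [0.995, -0.105, 0.001, -0.0]
force: [-2.6, 0.6, 12.5]
finger_gap: 0.003
```

```bash
python3 - <<'E'
from h import *
f=[]
for i in range(6):
    w=snapshot("wrist");f.append(sense()["force"][2])
np.save("pics/w15.npy",w);bub2(w);s=snapshot("scene");bub2(s,"scene");print("Fz",np.round(f,1),sense()["tcp_pos"])
a=save(w,"w15.png");b=s["color"][:,:,::-1][150:290,150:410]
im=np.vstack([cv2.resize(w["color"][:,:,::-1][40:384,60:460],None,fx=1,fy=1),cv2.resize(b,(400,215),interpolation=cv2.INTER_CUBIC)])
cv2.imwrite("pics/final.png",im)
E
```

```text
win 10.25 24.0 bubble None [0, 0, 361, 41, 14801] marks [(32, 24.0), (6, 9.0), (5, -19.75), (1, -11.75)]
scene win -24.25 -12.75 bubble None [0, 0, 361, 41, 14801] marks [(2, -13.75), (2, -10.0), (1, 1.25), (1, 13.5)]
Fz [13.2 10.9 12.1 12.4 11.9 12. ] [ 0.55920693 -0.01488533  0.05823927]
```

View pics/final.png

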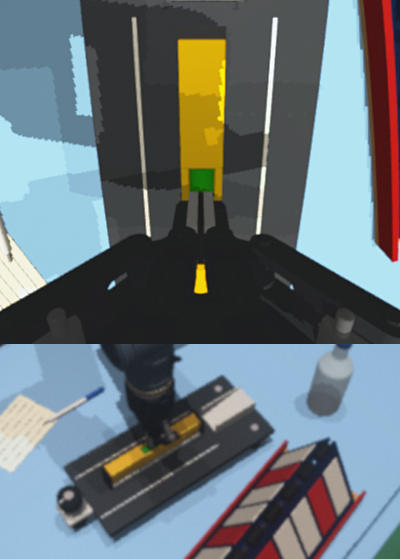

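The final view shows the shut fingers pressing on the middle of the level, which stands straight along the plate; board and bottle are in place. The fingers cover the bubble; no bubble shows in the visible part of the window, beyond +10 mm. The push is a steady 12 N. Handing in.

```bash
python3 -c "
from h import *
print(sense()['force'],sense()['t']);print(sign_off())"
```

```text
[-2.97208701 -0.26722282 11.74402149] 38.7
the job is handed in; nothing more can be done
None
```

I handed the job in at 38.7 s with the arm still pressing the spirit level down; the hand-in gives no verdict. I laid the carton on the table at about (0.448, -0.370), stood the small yellow level on the plate and let go of it. I then turned the screw about 77° plus an 8° trim clockwise, and last pressed on the level's middle with the shut fingers.

**Last checks**
- **Bubble:** it read -0.1 mm from one side and +0.75 mm from the other, about +0.3 mm on average, just before pressing. While pressing, the fingers hide it, so I could not confirm it was still centred.
- **Push:** steady at about 12 N, plus the level's 3 N weight.
- **Bystanders:** the bottle and scoreboard looked undisturbed in the last picture. The bat was not in that view, but I never went down near it.

**What disagreed or failed**
- **Finger length:** the fingertips are about 37 mm short of the stated tool point. My first tries at the carton closed above it and once pressed on its lid with about 9 N. I corrected for this in every later move.
- **Bubble parallax:** views from the two sides differ by about 0.8 mm, so I used their mean.

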